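# Clamp a clock movement with the slotted dog screw

### The arm

A 6-joint arm with a two-finger parallel gripper is mounted at the origin on the work surface. World frame = base frame: x ahead of the robot, y to its left, z up, the work surface at z = 0. Lengths are in mm, angles in rad, forces in N, time in s.
With the tool pointing down it reaches from about 275 to 750 mm from the base axis. Payload 10.2 kg.
Tool frame: the origin (TCP) lies on the centre line of the jaws, within the pads' length; the fingertips stand 11 mm ahead of it and the grasp point (between the pads) lies 8 mm behind it (robot.tcp_to_tips is the distance from the TCP to the fingertips, in mm); z points along the fingers, y is the line along which they close (so a half turn about z gives the same grasp; the last joint's range is limited). The gripper opens to 88 mm and grips with 3 to 60 N. Pads are 18 mm wide; open, the fingers measure 123 mm over their backs; the gripper's body (75 mm by 187 mm) begins 45 mm behind the grasp point.
Start: joints at [1.106, 0.313, 1.498, -0, 1.331, -0.223], TCP at [125.724, 509.73, 249.72] pointing down, gripper open.
Joint ranges: [-2.94, 2.94], [-0.97, 2.17], [0.19, 2.56], [-1.23, 4.37], [0.02, 3.11], [-2.88, 2.88]. Speed limits (rad/s): [2.39, 2.39, 3.01, 3.14, 3.14, 3.14].

### API

Orientations are given as a rotation vector (axis times angle).
In Python, from cell import robot gives the robot as it stands.
- The arm moves only by the tool drive_tool, never from a script. Its argument "rows" is text: rows parted by semicolons, each of 7 numbers parted by spaces: the shift along the tool's x, y, z in mm, then the turn, a rotation vector about the tool's x, y, z in rad, then the closure in counts, from 0 (fully open) to 255 (shut). A call has 1 to 20 rows; each row shifts and turns the commanded pose from where the row before left it, along the tool's axes as they then stand; what a row does not reach is not made up. A row lasts 1/12 s, in which the tool goes at most 41.7 mm and 7.16 degrees, less where a joint would pass 70% of its speed; a pose out of reach is approached as far as the arm can. A call with a gripper value outside its range is refused whole. The fingers move at their own pace and stop on an object; "force" is the grip in N (left out, the last holds). Time passes only in rows, so rows that do not move let the fingers close. It gives the time, the measured TCP pose, the force, the opening and the grip force at its end, in the units of the state.
- robot.sense(): the state, without advancing time (a new reading comes with each control period).
- robot.read_camera(name): name is "scene" or "side" or "wrist"; returns (picture, depth): 480x640x3 uint8, red, green, blue; 480x640 float32, mm along the optical axis (not along the pixel's ray), 0 where there is no reading.
- robot.camera_params(name): a dict with "K" (3x3 intrinsics, pixels), "D" ([k1, k2, p1, p2, k3] as OpenCV has them; the pictures are not rectified), "eye" and "rotation" of the camera in the world; the wrist camera has in their place "T_tool_cam" (4x4, takes a point from camera to tool coordinates, whose origin is the TCP and whose axes are the flange's). Camera axes: x right, y down, z forward; pixel columns grow to the right and rows downward; lengths in mm; the calibration is good to about 2 mm. A picture is of the moment at which its call begins: read the wrist's pose just before it. camera_params takes no time and is no camera call.
- robot.close_job(): hands the job in; it is judged then, once.
The state is a dict: "time": time; "q": joint angles; "joint_velocities": joint speeds; "tau": joint torques, N m; "position": TCP position; "eef_rot": TCP orientation; "force": force on the tool from outside, world axes, zero at the start; "moment": the same for the moment, N m; "opening": finger opening in mm; "grasp_force": force on a finger pad.
Only numpy, scipy, OpenCV 4.12 (cv2) and the standard library are available. Lean on these libraries where they do the work, as an engineer would, in place of code of your own. Each camera call takes 0.05 s, during which the arm holds its last target. There are 200 camera calls.

### The job

Of the two clamp screws on the robot's side of the movement holder, one is still turned aside. Take the square-handled flat screwdriver from the wooden rack, set its blade in that screw's slot and, keeping it seated, turn the screw clockwise (seen from above) until its clamping tab points straight in over the brass clock movement and meets its stop. Then hang the screwdriver back in the socket it came from, and let go.

Things in the scene. Friction and masses are not known exactly. Their poses are not given: they have to be found in the camera images.
- driver: Flat screwdriver, 160 g, only square handle (dark wood) in the rack. Blade down. Origin: centre of the blade's tip; z up, x along the blade's width, y its thickness. Above the tip: blade 0-18 mm (24 wide, 3 thick at tip, 5 from 10 up), shank 10 across, ferrule 24 across from 49 to 60, flange 44 across 60-65, handle 30 x 30 from 65 to 140, flat sides facing x and y. Tip starts 25 above the table.
- rack: Fixed wooden rack 270 x 72 mm, top 85 mm above the table; origin under its centre, x along its length. Three round sockets 32 mm across, at x -85, 0 and 85 mm: the driver, a round pale-wood awl and a round black nut driver hang in them by their flanges, which rest on the top. The ferrule sits 4 mm loose in its socket, in any yaw. All between rack and holder is lower than 90 mm.
- slot (a point): Centre of slot floor of the open clamp screw, 57 mm above the table, at the robot's side of the holder (dark steel plate with a brass movement 100 x 130 mm). Head 36 mm across; a twin 84 mm beside it and one across are closed and fixed. x along slot and tab, z up; turns with the screw. Slot open-ended, 10 mm deep, 5.5 wide at the floor, 14 at the mouth: a blade 4 mm or 15 degrees off slides in.
- clamp_screw (a joint): Angle of that screw, rad: 0 open, growing clockwise seen from above, 1.3 at its hard stop, where its tab points straight in over the movement. Starts at 0 to 0.25. Friction 0.06 N m; stays where it is left and keeps its height. The blade has about 6 degrees of play in the slot either way. The tab, under the head, is 18 mm wide and reaches 40 mm from the axis along the slot's +x.
Not all that is in view belongs to the job. What is shaped like the driver but green is not meant.

How it is judged:
By the outcome, as a careful person would: the job done as asked, in the order asked, and still so for the second after the job is handed in, with the robot touching nothing.
It also fails if it takes over 48 s, if anything falls off the work surface, if the arm or the gripper's body presses on something with over 40 N, if the wrist force passes 120 N, or if a joint passes its speed limit or range.

## Working session

There is one attempt and no reset: what is moved stays moved. The work goes in short steps, Python scripts to look and compute and a tool call to move; the robot and the scene stay as the last step left them, time stands still between calls to the robot, and variables do not carry over. Pictures are saved under pics/ and viewed, at most 10 in all, crops included, and the job is handed in when it is done.

Besides the shell and the picture viewer there is one more tool, called after ">>>" as name(argument=value, ...) on one line, values as JSON. drive_tool: Moves the arm, as the interface text tells. Its arguments: {"type":"object","properties":{"rows":{"type":"string"},"force":{"type":"number"}},"required":["rows"]}

```bash
mkdir -p pics; ls; cat > h.py <<'E'
import numpy as np, cv2
from scipy.spatial.transform import Rotation as R
from cell import robot
def look(name, fn=None):
    s=robot.sense(); p=robot.camera_params(name); im,d=robot.read_camera(name)
    K=np.array(p["K"],float); D=np.array(p["D"],float)
    if name=="wrist":
        T=np.eye(4); T[:3,:3]=R.from_rotvec(s["eef_rot"]).as_matrix(); T[:3,3]=s["position"]
        M=T@np.array(p["T_tool_cam"])
    else:
        M=np.eye(4); M[:3,:3]=np.array(p["rotation"]); M[:3,3]=p["eye"]
    if fn:
        cv2.imwrite("pics/"+fn+".png",im[:,:,::-1]); np.savez("pics/"+fn+".npz",im=im,d=d,K=K,D=D,M=M)
    return im,d,K,D,M
def load(fn):
    z=np.load("pics/"+fn+".npz"); return z["im"],z["d"],z["K"],z["D"],z["M"]
def world(v,px,z=None):
    im,d,K,D,M=v; px=np.array(px,float).reshape(-1,2)
    r=cv2.undistortPoints(px.reshape(-1,1,2),K,D).reshape(-1,2)
    r=np.c_[r,np.ones(len(r))]
    if z is None:
        dd=np.array([d[int(round(b)),int(round(a))] for a,b in px]); return (r*dd[:,None])@M[:3,:3].T+M[:3,3]
    w=r@M[:3,:3].T; return M[:3,3]+w*((z-M[2,3])/w[:,2])[:,None]
def cloud(v):
    im,d,K,D,M=v; yy,xx=np.mgrid[0:480,0:640]
    r=cv2.undistortPoints(np.c_[xx.ravel(),yy.ravel()].astype(float).reshape(-1,1,2),K,D).reshape(-1,2)
    P=(np.c_[r,np.ones(len(r))]*d.reshape(-1,1))@M[:3,:3].T+M[:3,3]
    P[d.ravel()==0]=np.nan
    return P.reshape(480,640,3)
E
python3 - <<'E'
from h import *
a=look("scene","s0"); b=look("wrist","w0")
s=robot.sense(); print(s["time"],s["position"],s["eef_rot"],s["force"]); print(a[4],robot.camera_params("wrist")["T_tool_cam"])
E
```

```text
pics
0.1 [125.62756858 509.55059244 249.23068986] [-3.78793822e-01 -3.11828321e+00  1.61247067e-03] [ 0.92272527 -0.1382818  -0.29908094]
[[-1.96321804e+00 -1.27619465e+00  6.05767980e-01  1.28118587e+03]
 [-1.96321804e+00 -1.27619465e+00  6.05767980e-01 -2.30169108e+02]
 [-1.96321804e+00 -1.27619465e+00  6.05767980e-01  7.21323157e+02]
 [ 0.00000000e+00  0.00000000e+00  0.00000000e+00  1.00000000e+00]] [[-1.07683282e-03 -9.60168740e-01 -2.79418736e-01  7.21666861e+01]
 [ 9.99999281e-01 -8.86380491e-04 -8.07953005e-04  3.27695592e-01]
 [ 5.28099902e-04 -2.79419405e-01  9.60169004e-01 -1.33703364e+02]
 [ 0.00000000e+00  0.00000000e+00  0.00000000e+00  1.00000000e+00]]
```

View pics/s0.png

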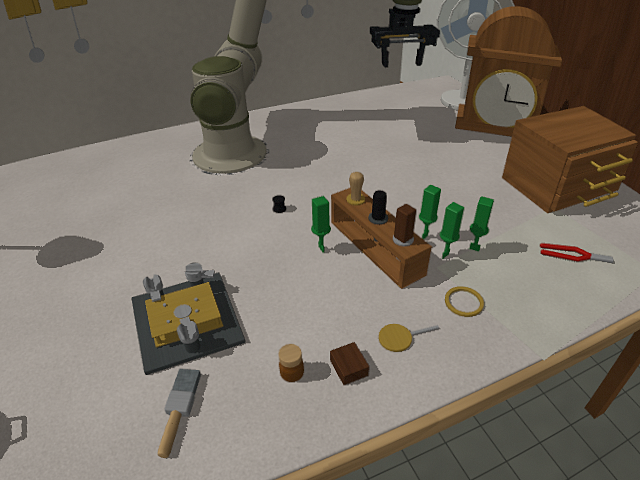

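The scene shows the robot base at (228,150) and the rack at about (380,235). The dark square driver is at (405,222), in the rack's near/right end socket. The holder is at (187,320), and its robot-side screws are at (153,287) and (195,272). The one at (195,272) seems to have its tab aside.

```bash
sed -i 's/M\[:3,:3\]=np.array(p\["rotation"\])/q=np.array(p["rotation"],float); M[:3,:3]=q if q.ndim==2 else R.from_rotvec(q).as_matrix()/' h.py
python3 - <<'E'
from h import *
a=look("scene","s1"); C=cloud(a); im=a[0].astype(int)
print(np.round(a[4],3))
# rough points
for n,px in dict(driver=(406,208),awl=(356,176),nut=(379,195),sA=(153,282),sB=(195,268),tabB=(211,274),move=(205,305),plate=(150,355),robotbase=(228,150)).items(): print(n,np.round(C[px[1],px[0]],1))
cv2.imwrite("pics/s1c.png",cv2.resize(a[0][240:380,120:280,::-1],None,fx=5,fy=4.2857,interpolation=cv2.INTER_CUBIC)[:600])
v=C.copy()
# rack top pts
m=(abs(v[...,2]-85)<3); ys,xs=np.where(m); sel=(xs>320)&(xs<440)&(ys>170)&(ys<290)
P=v[ys[sel],xs[sel]]; rr=cv2.minAreaRect(P[:,:2].astype(np.float32)); print(len(P),rr,cv2.boxPoints(rr))
m=(v[...,2]>110)&(v[...,2]<145); ys,xs=np.where(m); sel=(xs>390)&(xs<420)&(ys>195)&(ys<245)
c=im[ys[sel],xs[sel]]; P=v[ys[sel],xs[sel]]; print(P.min(0),P.max(0),P[P[:,2]>136].mean(0))
E
```

```text
[[ 4.030000e-01  5.840000e-01 -7.050000e-01  1.281186e+03]
 [ 9.150000e-01 -2.630000e-01  3.060000e-01 -2.301690e+02]
 [-7.000000e-03 -7.680000e-01 -6.400000e-01  7.213230e+02]
 [ 0.000000e+00  0.000000e+00  0.000000e+00  1.000000e+00]]
driver [654.5 211.  168.7]
awl [494.3 180.8 157.9]
nut [575.4 194.5 154.4]
sA [ 536.7 -289.4   58.4]
sB [ 533.9 -202.1   61.2]
tabB [ 558.3 -175.2   55.3]
move [ 626.7 -205.    44.7]
plate [ 676.5 -327.3   11.4]
robotbase [ 69.5 -14.3  52.5]
1143 ((574.0654907226562, 192.94851684570312), (260.9577941894531, 193.32386779785156), 42.724403381347656) [[412.62988 175.4325 ]
 [543.7948   33.41182]
 [735.5011  210.46454]
 [604.3362  352.48523]]
[643.3356848  194.05364162 110.2896595 ] [672.75136852 229.39680577 144.98445411] [663.50095043 207.10191108 140.82375159]
```

View pics/s1c.png

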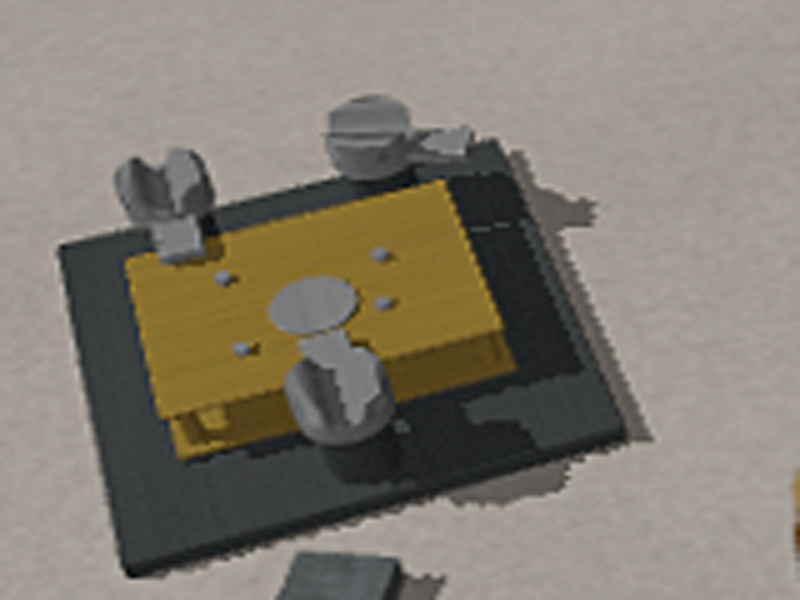

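The crop shows the open screw is the upper one, at about (195,268) in the full image, world ≈ (534,-202). Its tab points to the right, outside the movement. The twin at (153,283) and the far screw are closed. Next I move over the driver to view it with the wrist camera.

>>> drive_tool(rows="-29.3 -8.2 -1.2 0 0 0 0;-29.3 -8.2 -1.2 0 0 0 0;-29.3 -8.2 -1.2 0 0 0 0;-29.3 -8.2 -1.2 0 0 0 0;-29.3 -8.2 -1.2 0 0 0 0;-29.3 -8.2 -1.2 0 0 0 0;-29.3 -8.2 -1.2 0 0 0 0;-29.3 -8.2 -1.2 0 0 0 0;-29.3 -8.2 -1.2 0 0 0 0;-29.3 -8.2 -1.2 0 0 0 0;-29.3 -8.2 -1.2 0 0 0 0;-29.3 -8.2 -1.2 0 0 0 0;-29.3 -8.2 -1.2 0 0 0 0;-29.3 -8.2 -1.2 0 0 0 0;-29.3 -8.2 -1.2 0 0 0 0;-29.3 -8.2 -1.2 0 0 0 0;-29.3 -8.2 -1.2 0 0 0 0;-29.3 -8.2 -1.2 0 0 0 0;-29.3 -8.2 -1.2 0 0 0 0;-29.3 -8.2 -1.2 0 0 0 0")

```text
time: 1.82
position: [656.4, 209.2, 273.4]
eef_rot: [-0.379, -3.118, 0.0]
force: [-0.1, 0.5, 0.7]
opening: 88.2
grasp_force: 0.0
```

```bash
python3 - <<'E'
from h import *
a=look("wrist","w1"); C=cloud(a); s=robot.sense(); print(s["time"],s["position"],s["eef_rot"])
z=C[...,2]
m=((z>155)&(z<175)).astype(np.uint8); n,l,st,ce=cv2.connectedComponentsWithStats(m)
for i in range(1,n):
    if st[i,4]>100:
        P=C[l==i]; print(st[i],np.round(P.mean(0),1),cv2.minAreaRect(P[:,:2].astype(np.float32)),a[0][l==i].mean(0))
m=abs(z-85)<4
P=C[m]; print(len(P),cv2.minAreaRect(P[:,:2].astype(np.float32)))
E
```

```text
1.8667 [659.88636587 205.59019145 272.06867004] [-3.85062913e-01 -3.11769420e+00  2.16209270e-03]
[211   0  26  15 171] [489.8 185.5 156.3] ((491.20404052734375, 185.30931091308594), (15.960833549499512, 8.341628074645996), 74.7962646484375) [177.91812865 149.49122807 111.        ]
[ 300  208   53   52 1682] [651.7 213.1 163.3] ((653.0243530273438, 212.88421630859375), (30.121490478515625, 29.987926483154297), 16.423364639282227) [90.2568371  57.5725327  37.71521998]
16269 ((576.833740234375, 181.5609588623047), (261.626708984375, 110.19554138183594), 8.958915710449219)
```

View pics/w1.png

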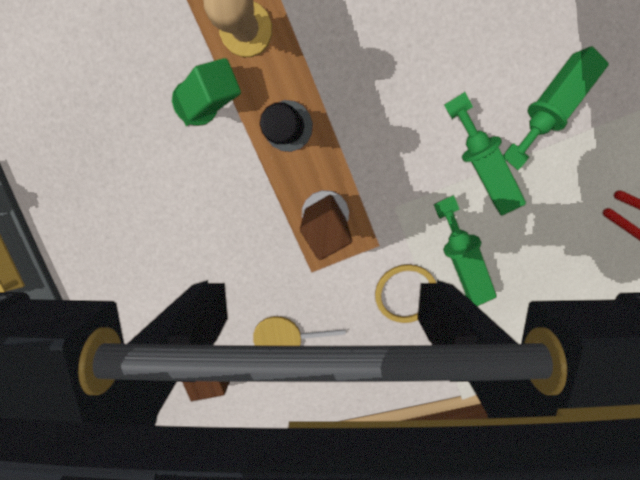

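The wrist view shows the driver's dark handle top at (327,228), the nut driver at (282,122) and the awl at the top. Green look-alikes lie around the rack. I'll re-measure now that the arm is steady.

```bash
cat >> h.py <<'E'
def top(name,zlo=155,zhi=172):
    a=look(name); C=cloud(a); z=C[...,2]; im=a[0].astype(int)
    m=((z>zlo)&(z<zhi)&(im.sum(2)<330)&(im[...,0]>im[...,1]+12)).astype(np.uint8); n,l,st,ce=cv2.connectedComponentsWithStats(m)
    i=1+np.argmax(st[1:,4]); P=C[l==i]; return st[i],np.round(P.mean(0),1),cv2.minAreaRect(P[:,:2].astype(np.float32))
E
python3 - <<'E'
from h import *
for k in range(2):
    s=robot.sense(); print(s["time"],s["position"],s["eef_rot"],s["q"]); print(top("wrist"))
print(top("scene"))
E
```

```text
1.8667 [659.88636587 205.59019145 272.06867004] [-3.85062913e-01 -3.11769420e+00  2.16209270e-03] [ 1.33397830e-01  7.00923893e-01  8.41694883e-01 -1.27927348e-03
  1.59952434e+00 -1.19166180e+00]
(array([ 303,  202,   54,   53, 1717], dtype=int32), array([651.8, 213.1, 163.3]), ((653.0122680664062, 212.85836791992188), (30.271726608276367, 30.055557250976562), 16.5731201171875))
1.9167 [657.95560978 207.22382652 271.70459822] [-3.84533770e-01 -3.11657883e+00  1.63623226e-03] [ 1.35939671e-01  6.97766635e-01  8.48005301e-01 -6.54504678e-04
  1.59742186e+00 -1.18934786e+00]
(array([ 302,  205,   53,   54, 1715], dtype=int32), array([651.8, 213.1, 163.3]), ((652.9641723632812, 212.89273071289062), (30.244741439819336, 30.034635543823242), 16.67327880859375))
(array([514, 123, 124,  43, 966], dtype=int32), array([610.2, 744.3, 165. ]), ((550.7786254882812, 795.9921875), (259.6407775878906, 205.1056365966797), 89.94182586669922))
```

>>> drive_tool(rows="0 0 0 0 0 -0.106 0;0 0 0 0 0 -0.106 0;0 0 0 0 0 -0.106 0;0 0 0 0 0 -0.106 0;0 0 0 0 0 -0.105 0;0 0 0 0 0 0 0;0 0 0 0 0 0 0;0 0 0 0 0 0 0")

```text
time: 2.68
position: [654.9, 210.7, 274.0]
eef_rot: [-0.446, 3.11, 0.0]
force: [-0.1, 0.3, 0.9]
opening: 88.4
grasp_force: 0.0
```

```bash
cat >> h.py <<'E'
def to(x,y,z,yaw=None):
    s=robot.sense(); r=R.from_rotvec(s["eef_rot"]).as_matrix()
    print("t",s["time"],"pos",np.round(s["position"],2),"yaw_y",np.degrees(np.arctan2(r[1,1],r[0,1])),"tilt",np.round(r[:2,2],4))
    print("shift",np.round(r.T@(np.array([x,y,z])-s["position"]),1))
E
python3 - <<'E'
from h import *
to(652.4,213,120); print(top("wrist")); 
E
```

```text
t 2.6833 pos [654.94 210.72 273.97] yaw_y 106.32589384488577 tilt [0.0001 0.    ]
shift [  1.8   2.9 154. ]
(array([ 305,  216,   42,   42, 1649], dtype=int32), array([651.6, 212.4, 163.3]), ((652.5971069335938, 212.75375366210938), (29.70635223388672, 30.097848892211914), 15.840338706970215))
```

>>> drive_tool(rows="2 2.7 0 0 0 0 0;0 0 24 0 0 0 0;0 0 24 0 0 0 0;0 0 24 0 0 0 0;0 0 24 0 0 0 0;0 0 24 0 0 0 0;0 0 20 0 0 0 0;0 0 14 0 0 0 0;0 0 0 0 0 0 0;0 0 0 0 0 0 0")

```text
time: 3.57
position: [652.5, 212.3, 119.7]
eef_rot: [0.449, -3.109, -0.0]
force: [0.3, 0.0, 0.3]
opening: 88.0
grasp_force: 0.0
```

>>> drive_tool(rows="0 0 0 0 0 0 255;0 0 0 0 0 0 255;0 0 0 0 0 0 255;0 0 0 0 0 0 255;0 0 0 0 0 0 255;0 0 0 0 0 0 255;0 0 0 0 0 0 255;0 0 0 0 0 0 255", force=40)

```text
time: 4.23
position: [652.7, 212.2, 119.8]
eef_rot: [-0.45, 3.109, -0.0]
force: [-0.4, 0.8, 0.8]
opening: 36.8
grasp_force: 0.0
```

>>> drive_tool(rows="0 0 0 0 0 0 255;0 0 0 0 0 0 255;0 0 0 0 0 0 255;0 0 0 0 0 0 255")

```text
time: 4.57
position: [652.7, 212.2, 119.7]
eef_rot: [0.45, -3.109, -0.0]
force: [0.2, -0.6, -0.4]
opening: 30.0
grasp_force: 40.0
```

The grasp is firm at 30 mm opening and 40 N. I'll lift it clear of the rack, then carry it to near the holder to look at the screw and the blade.

>>> drive_tool(rows="0 0 -8 0 0 0 255;0 0 -20 0 0 0 255;0 0 -20 0 0 0 255;0 0 -20 0 0 0 255;0 0 -20 0 0 0 255;0 0 -20 0 0 0 255;0 0 0 0 0 0 255;0 0 0 0 0 0 255")

```text
time: 5.23
position: [652.9, 212.3, 228.2]
eef_rot: [-0.449, 3.108, 0.0]
force: [-0.8, 0.1, -1.7]
opening: 29.6
grasp_force: 40.0
```

>>> drive_tool(rows="13.5 -30.3 0 0 0 0 255;13.5 -30.3 0 0 0 0 255;13.5 -30.3 0 0 0 0 255;13.5 -30.3 0 0 0 0 255;13.5 -30.3 0 0 0 0 255;13.5 -30.3 0 0 0 0 255;13.5 -30.3 0 0 0 0 255;13.5 -30.3 0 0 0 0 255;13.5 -30.3 0 0 0 0 255;13.5 -30.3 0 0 0 0 255;13.5 -30.3 0 0 0 0 255;13.5 -30.3 0 0 0 0 255;0 0 0 0 0 0 255;0 0 0 0 0 0 255;0 0 0 0 0 0 255;0 0 0 0 0 0 255")

```text
time: 6.57
position: [600.4, -181.1, 227.0]
eef_rot: [0.452, -3.108, -0.001]
force: [-0.2, 0.4, -1.1]
opening: 30.1
grasp_force: 40.0
```

```bash
python3 - <<'E'
from h import *
to(534,-202,220)
a=look("wrist","w2"); b=look("scene","s2"); c=look("side","d2")
cv2.imwrite("pics/c2.png",np.hstack([cv2.resize(x[0],(400,300))[:,:,::-1] for x in (b,c)]))
E
```

```text
t 6.5667 pos [ 600.39 -181.11  227.03] yaw_y 106.53271410107983 tilt [-0.001   0.0008]
shift [69.6 -1.1  7.1]
```

View pics/w2.png

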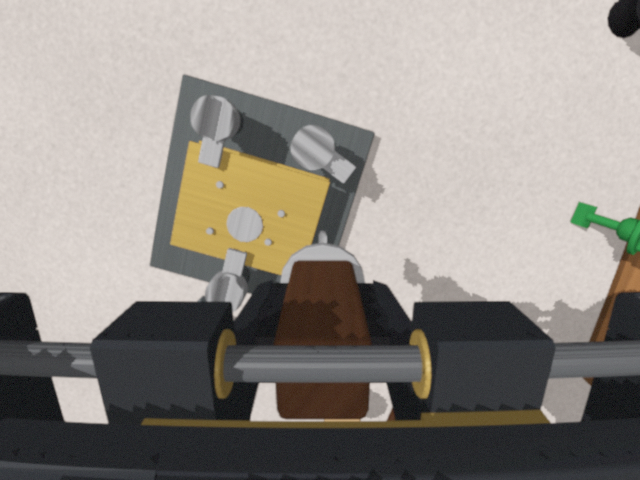

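View pics/c2.png

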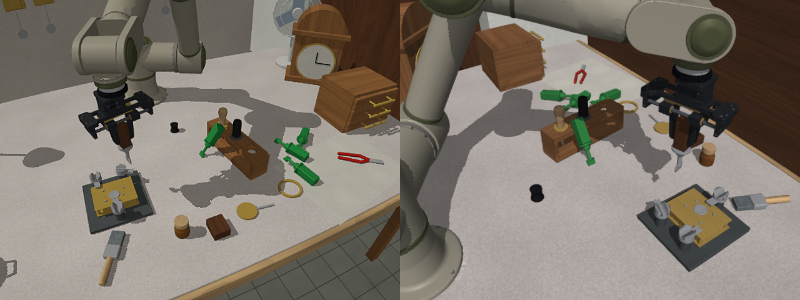

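The wrist view shows the open screw's head at (313,148) with its tab at (343,168), and the closed twin at (214,118). The driver is held upright, and its blade tip just shows at (323,238). The scene and side views confirm the driver is in the gripper. Next I measure the screw and the blade direction from depth.

```bash
python3 - <<'E'
from h import *
r=np.radians(106.53); ty=np.array([np.cos(r),np.sin(r)]); tx=np.array([-ty[1],ty[0]])
for n in ("w2","s2","d2"):
    a=load(n); C=cloud(a); P=C.reshape(-1,3)
    k=(P[:,2]>126)&(P[:,2]<149)&(np.hypot(P[:,0]-600.4,P[:,1]+181.1)<22); Q=P[k]; 
    if len(Q): e=(Q[:,:2]-[600.4,-181.1]); print(n,len(Q),"tx",np.percentile(e@tx,[2,50,98]),"ty",np.percentile(e@ty,[2,50,98]),"z",Q[:,2].min())
a=load("w2"); C=cloud(a); P=C.reshape(-1,3)
# heads: z 57..70 
for n in ("w2","s2","s0"):
  a=load(n); C=cloud(a); 
  if n=="s0":
    a=load("s1"); C=cloud(a)
  z=C[...,2]
  for nm,(cx,cy) in dict(open=(534,-202),twin=(537,-289)).items():
    m=(z>52)&(z<80)&(np.hypot(C[...,0]-cx,C[...,1]-cy)<45); Q=C[m]
    print(n,nm,len(Q),"zmax",np.percentile(Q[:,2],[50,98]))
    if len(Q)<30: continue
    H=Q[Q[:,2]>60]; (c,rad)=cv2.minEnclosingCircle(H[:,:2].astype(np.float32)); print("  head z>60",len(H),c,rad,H.mean(0))
    T=C[(z>35)&(z<55)&(np.hypot(C[...,0]-c[0],C[...,1]-c[1])<48)&(np.hypot(C[...,0]-c[0],C[...,1]-c[1])>22)]
    if len(T): d=T.mean(0)[:2]-c; print("  tab z35-55",len(T),np.median(T[:,2]),np.degrees(np.arctan2(d[1],d[0])))
    F=Q[(Q[:,2]>54)&(Q[:,2]<62)&(np.hypot(Q[:,0]-c[0],Q[:,1]-c[1])<17)]
    if len(F)>10: u=np.linalg.svd(F[:,:2]-F[:,:2].mean(0))[2][0]; print("  floor",len(F),F.mean(0),np.degrees(np.arctan2(u[1],u[0])))
cv2.imwrite("pics/w2c.png",cv2.resize(load("w2")[0][80:220,180:390,::-1],None,fx=3.8,fy=3.8,interpolation=cv2.INTER_CUBIC))
E
```

```text
w2 67 tx [ 8.631043   11.33102074 11.76024582] ty [-1.77590712  0.17338271  2.75317812] z 131.8995996665287
s2 30 tx [-14.56291821  -8.07323364   9.13695526] ty [-2.65003847 -1.68610438  1.90034196] z 134.8429921949945
d2 84 tx [-11.06879871   5.56943294  14.17389768] ty [-5.55539603 -2.53098205  1.66213443] z 132.0283715807908
w2 open 1728 zmax [63.92777712 66.94925551]
  head z>60 1052 (540.826904296875, -206.699951171875) 18.069650650024414 [ 540.8989103  -206.79230894   65.0099992 ]
  tab z35-55 1860 43.059642573458945 6.1617369403786055
  floor 536 [ 540.7920755  -206.84906117   57.23308161] -109.72499064179154
w2 twin 1965 zmax [63.09263192 67.06443503]
  head z>60 1167 (540.6133422851562, -290.6444091796875) 18.35009765625 [ 540.60233085 -290.76332037   64.96554418]
  tab z35-55 1534 43.18153656262638 8.422363154338028
  floor 559 [ 540.40386254 -292.45232798   57.30877976] 0.5784446796310677
s2 open 351 zmax [62.12988962 70.86560713]
  head z>60 211 (541.6702270507812, -206.4322967529297) 20.34975814819336 [ 543.19649682 -207.02115123   66.35358431]
  tab z35-55 241 45.688962
[... 265 characters left out ...]
b z35-55 202 46.45706613096888 6.321612837441857
  floor 46 [ 542.04401047 -292.18546987   58.73430751] -2.3178746695433796
s0 open 349 zmax [62.40505271 70.60690983]
  head z>60 209 (541.39892578125, -207.17811584472656) 19.933191299438477 [ 543.39010105 -207.00452672   66.37695056]
  tab z35-55 245 46.08482767821181 3.612815852933241
  floor 33 [ 544.83954697 -202.91937046   59.79981374] 22.942830337857615
s0 twin 335 zmax [61.38557144 69.98797263]
  head z>60 180 (542.4148559570312, -290.6423645019531) 18.924388885498047 [ 544.48172235 -290.42836068   66.32637474]
  tab z35-55 227 46.34633391587715 6.661868802237882
  floor 71 [ 547.92733244 -290.75150095   58.30114975] 2.3645178651256553
```

View pics/w2c.png

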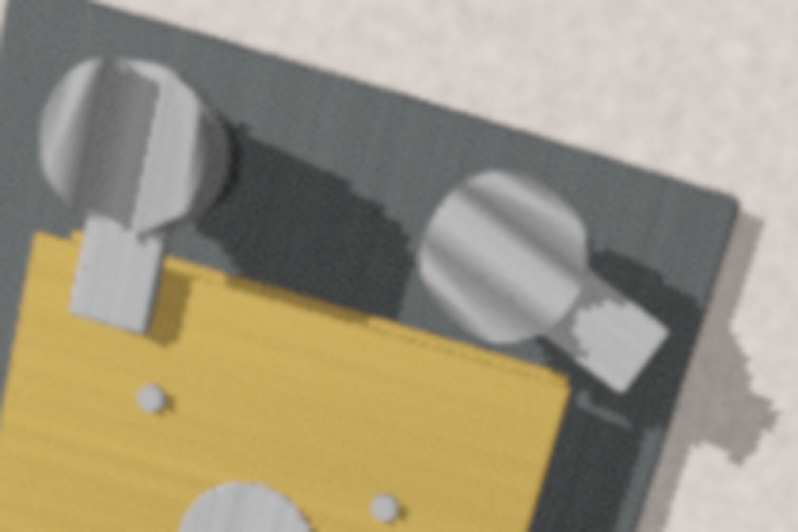

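The crop confirms the slot and tab of the open screw at a yaw of about 70°, and the twin closed at about 0°. The open head is at (540.8,-206.8) with its floor at z 57.2, and the twin is 84 mm away, both as given. The blade's width lies along tool x, so I turn the tool 126.5° to align the blade with the slot.

>>> drive_tool(rows="0 0 0 0 0 0.12 255;0 0 0 0 0 0.12 255;0 0 0 0 0 0.12 255;0 0 0 0 0 0.12 255;0 0 0 0 0 0.12 255;0 0 0 0 0 0.12 255;0 0 0 0 0 0.12 255;0 0 0 0 0 0.12 255;0 0 0 0 0 0.12 255;0 0 0 0 0 0.12 255;0 0 0 0 0 0.12 255;0 0 0 0 0 0.12 255;0 0 0 0 0 0.12 255;0 0 0 0 0 0.12 255;0 0 0 0 0 0.12 255;0 0 0 0 0 0.12 255;0 0 0 0 0 0.12 255;0 0 0 0 0 0.12 255;0 0 0 0 0 0.048 255;0 0 0 0 0 0 255")

```text
time: 8.38
position: [600.5, -181.8, 227.7]
eef_rot: [2.575, 1.8, -0.0]
force: [-0.7, -0.1, -1.5]
opening: 29.8
grasp_force: 40.0
```

>>> drive_tool(rows="0 0 0 0 0 0 255;0 0 0 0 0 0 255")

```text
time: 8.55
position: [600.4, -182.1, 227.7]
eef_rot: [2.572, 1.804, -0.0]
force: [0.5, -0.2, -1.2]
opening: 29.8
grasp_force: 40.0
```

```bash
python3 - <<'E'
from h import *
to(540.8,-206.8,180); s=robot.sense(); print(s["q"])
p=np.array(s["position"]); r=R.from_rotvec(s["eef_rot"]).as_matrix()
for n in ("wrist","scene","side"):
    a=look(n,"v3"+n); P=cloud(a).reshape(-1,3)
    k=(P[:,2]>125)&(P[:,2]<149)&(np.hypot(P[:,0]-p[0],P[:,1]-p[1])<22); Q=P[k]
    if len(Q)<5: continue
    e=(Q-p)@r; print(n,len(Q),"tx",np.percentile(e[:,0],[2,50,98]).round(1),"ty",np.percentile(e[:,1],[2,50,98]).round(1),"z",np.percentile(Q[:,2],[0,5]).round(1))
E
```

```text
t 8.55 pos [ 600.41 -182.08  227.73] yaw_y -19.930306165041145 tilt [-0. -0.]
shift [-43.6 -47.6  47.7]
[-4.80871258e-01  5.57795938e-01  1.19179552e+00 -6.03392600e-05
  1.39201860e+00 -1.33011065e-01]
wrist 53 tx [ 9.7 11.4 11.6] ty [-2.5 -0.5  2.1] z [133.2 133.4]
scene 69 tx [-12.3  -0.4  11.5] ty [-0.2  1.9  3.8] z [134.2 135.8]
side 86 tx [-14.8  -7.1  10.3] ty [-4.5 -2.5  1.5] z [130.3 133.7]
```

>>> drive_tool(rows="-8.7 -9.5 0 0 0 0 255;-8.7 -9.5 0 0 0 0 255;-8.7 -9.5 0 0 0 0 255;-8.7 -9.5 0 0 0 0 255;-8.5 -9.5 0 0 0 0 255;0 0 15 0 0 0 255;0 0 15 0 0 0 255;0 0 15 0 0 0 255;0 0 10 0 0 0 255;0 0 0 0 0 0 255;0 0 0 0 0 0 255;0 0 0 0 0 0 255;0 0 0 0 0 0 255")

```text
time: 9.78
position: [541.3, -207.0, 173.7]
eef_rot: [2.573, 1.8, 0.001]
force: [-0.4, -0.0, -1.3]
opening: 29.7
grasp_force: 40.0
```

```bash
python3 - <<'E'
from h import *
to(540.8,-206.8,153)
a=look("wrist","v4w");c=look("side","v4d"); 
b=look("scene","v4s")
I=np.hstack([cv2.resize(x[y0:y0+h,x0:x0+w,::-1],(400,400),interpolation=cv2.INTER_CUBIC) for x,(x0,y0,w,h) in ((a[0],(200,100,240,240)),(b[0],(130,200,110,110)))])
cv2.imwrite("pics/v4.png",I)
C=cloud(c); z=C[...,2]; m=(z>60)&(z<70)&(np.hypot(C[...,0]-540.8,C[...,1]+206.8)<25); 
ys,xs=np.where(m); print(xs.min(),xs.max(),ys.min(),ys.max())
E
```

```text
t 9.7833 pos [ 541.26 -206.97  173.69] yaw_y -20.04281174691439 tilt [ 0.0014 -0.0009]
shift [ 0.  -0.5 20.7]
407 432 325 344
```

View pics/v4.png

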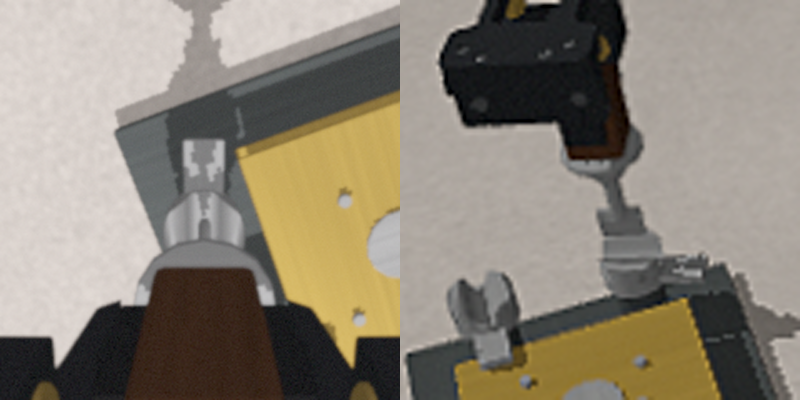

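The blade is centred above the slot, with the slot, tab and shank all on one line at column 204 of the left view. I lower it in.

>>> drive_tool(rows="0 -0.4 5 0 0 0 255;0 0 4 0 0 0 255;0 0 4 0 0 0 255;0 0 4 0 0 0 255;0 0 3 0 0 0 255;0 0 0 0 0 0 255;0 0 0 0 0 0 255")

```text
time: 10.52
position: [540.5, -206.7, 152.6]
eef_rot: [-2.574, -1.801, 0.0]
force: [0.1, 0.4, -2.4]
opening: 29.5
grasp_force: 40.0
```

>>> drive_tool(rows="0 0 0.8 0 0 0 255;0 0 0 0 0 0.1 255;0 0 0 0 0 0.1 255;0 0 0 0 0 0.1 255;0 0 0 0 0 0.1 255;0 0 0 0 0 0.1 255;0 0 0 0 0 0.1 255;0 0 0 0 0 0.1 255;0 0 0 0 0 0.1 255;0 0 0 0 0 0.1 255;0 0 0 0 0 0.1 255;0 0 0 0 0 0.1 255;0 0 0 0 0 0.1 255;0 0 0 0 0 0 255;0 0 0 0 0 0 255")

```text
time: 11.77
position: [540.8, -207.0, 152.2]
eef_rot: [3.14, 0.037, 0.002]
force: [1.6, -2.6, -2.1]
opening: 30.0
grasp_force: 40.0
```

```bash
python3 - <<'E'
from h import *
to(540.8,-206.8,152); s=robot.sense(); print(s["force"],s["moment"],s["q"][5],s["tau"][5])
E
```

```text
t 11.7667 pos [ 540.81 -206.97  152.19] yaw_y -88.6401120411188 tilt [ 0.0011 -0.0009]
shift [-0.  -0.2  0.2]
[ 1.56178297 -2.56057116 -2.07803734] [-0.47398661 -0.23441746  0.08433914] 0.9795219470392202 0.38651824928820133
```

>>> drive_tool(rows="0 0 0 0 0 0.04 255;0 0 0 0 0 0.04 255;0 0 0 0 0 0 255;0 0 0 0 0 0 255")

```text
time: 12.1
position: [540.8, -206.9, 152.2]
eef_rot: [3.14, -0.088, 0.001]
force: [1.9, -3.1, -1.6]
opening: 29.5
grasp_force: 40.0
```

```bash
cat > m.py <<'E'
from h import *
to(540.8,-206.8,152); s=robot.sense(); print(s["force"],s["moment"],s["q"][5],s["tau"][5])
E
python3 m.py
```

```text
t 12.1 pos [ 540.75 -206.94  152.15] yaw_y -93.21596303926259 tilt [ 0.0009 -0.0008]
shift [ 0.  -0.1  0.2]
[ 1.87575362 -3.1044791  -1.59515531] [-0.71451339 -0.36369849  0.10253447] 1.0593690886620815 0.16648036893457174
```

>>> drive_tool(rows="0 0 0 0 0 0.04 255;0 0 0 0 0 0 255;0 0 0 0 0 0 255")

```text
time: 12.35
position: [540.7, -206.9, 152.2]
eef_rot: [3.137, -0.152, 0.001]
force: [2.1, -4.1, -0.8]
opening: 30.1
grasp_force: 40.0
```

```bash
python3 m.py
```

```text
t 12.35 pos [ 540.73 -206.91  152.15] yaw_y -95.53690786214817 tilt [ 0.0008 -0.0008]
shift [ 0.1 -0.1  0.2]
[ 2.11948616 -4.10709728 -0.7576514 ] [-0.83267218 -0.39881208  0.0252177 ] 1.0999019724423345 0.1599788898602128
```

>>> drive_tool(rows="0 0 0 0 0 0.04 255;0 0 0 0 0 0 255;0 0 0 0 0 0 255")

```text
time: 12.6
position: [540.7, -206.9, 152.1]
eef_rot: [3.134, -0.215, 0.001]
force: [2.3, -2.6, -0.1]
opening: 29.9
grasp_force: 40.0
```

```bash
python3 m.py; python3 - <<'E'
from h import *
a=look("scene","v5s"); b=look("wrist","v5w")
cv2.imwrite("pics/v5.png",np.hstack([cv2.resize(x[y0:y0+h,x0:x0+w,::-1],(400,400),interpolation=cv2.INTER_CUBIC) for x,(x0,y0,w,h) in ((b[0],(200,60,240,240)),(a[0],(130,230,110,110)))]))
E
```

```text
t 12.6 pos [ 540.7  -206.89  152.11] yaw_y -97.84630502809281 tilt [ 0.0007 -0.0006]
shift [ 0.1 -0.1  0.1]
[ 2.34175887 -2.60158993 -0.14945986] [-0.92009393 -0.46114584  0.0738117 ] 1.140182885514125 0.16331170219928026
```

View pics/v5.png

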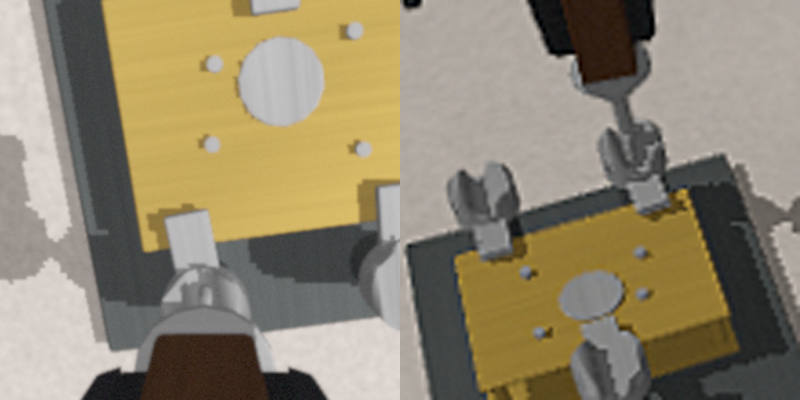

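The tab now lies over the movement, nearly parallel to the plate edges. I keep turning until the torque shows the stop.

>>> drive_tool(rows="0 0 0 0 0 0.03 255;0 0 0 0 0 0 255;0 0 0 0 0 0 255")

```text
time: 12.95
position: [540.6, -206.8, 152.1]
eef_rot: [3.13, -0.263, 0.001]
force: [3.1, -4.6, 0.1]
opening: 29.6
grasp_force: 40.0
```

```bash
python3 m.py
```

```text
t 12.95 pos [ 540.63 -206.84  152.07] yaw_y -99.61391293210193 tilt [ 0.0005 -0.0005]
shift [ 0.2 -0.1  0.1]
[ 3.13681134 -4.62974981  0.07826768] [-1.00458322 -0.48752459  0.03939175] 1.1710273853857327 0.1407260913401842
```

>>> drive_tool(rows="0 0 0 0 0 0.03 255;0 0 0 0 0 0 255;0 0 0 0 0 0 255")

```text
time: 13.2
position: [540.6, -206.8, 152.1]
eef_rot: [3.126, -0.31, 0.001]
force: [2.3, -4.3, -0.2]
opening: 29.5
grasp_force: 40.0
```

```bash
python3 m.py
```

```text
t 13.2 pos [ 540.63 -206.82  152.09] yaw_y -101.34083699285434 tilt [ 0.0004 -0.0005]
shift [ 0.2 -0.1  0.1]
[ 2.30181639 -4.26429514 -0.21484323] [-1.04645042 -0.54911379  0.05405504] 1.2012419463212434 0.11451981961727142
```

```bash
cat > tab.py <<'E'
from h import *
import sys
def tab(v,c):
    C=cloud(v); im=v[0].astype(int); d=np.hypot(C[...,0]-c[0],C[...,1]-c[1])
    grey=(im.max(2)-im.min(2)<30)&(im.sum(2)>330)
    m=(C[...,2]>46)&(C[...,2]<58)&(d>19)&(d<44)&grey; P=C[m]
    if len(P)<15: return len(P)
    o=P.mean(0); rc=cv2.minAreaRect(P[:,:2].astype(np.float32))
    return len(P),o.round(1),"dir",np.degrees(np.arctan2(o[1]-c[1],o[0]-c[0])).round(1),np.round(rc[1],1),round(rc[2],1)
for n in ("wrist","scene"):
    v=look(n,"t_%s_%d"%(n,int(robot.sense()["time"]*100)))
    print(n,"open",tab(v,(540.8,-206.8)),"twin",tab(v,(540.6,-290.7)))
v=load("v5s"); print("v5s",tab(v,(540.8,-206.8)),tab(v,(540.6,-290.7)))
v=load("v5w"); print("v5w",tab(v,(540.8,-206.8)),tab(v,(540.6,-290.7)))
v=load("w2"); print("w2",tab(v,(540.8,-206.8)),tab(v,(540.6,-290.7)))
E
python3 tab.py
```

```text
wrist open (852, array([ 570.3, -207. ,   51.6]), 'dir', np.float64(-0.5), array([23.2, 17.9]), 0.9) twin (878, array([ 570. , -290.6,   51.6]), 'dir', np.float64(0.2), array([23.1, 18.6]), 0.7)
scene open (63, array([ 570.6, -207.7,   55. ]), 'dir', np.float64(-1.8), array([23.8, 16.9]), 0.1) twin (67, array([ 570.3, -290.9,   55.4]), 'dir', np.float64(-0.4), array([24.9, 16.4]), 3.9)
v5s (65, array([ 570.3, -206.1,   54.6]), 'dir', np.float64(1.4), array([16.9, 21.9]), 89.9) (63, array([ 570.6, -290.9,   55.3]), 'dir', np.float64(-0.3), array([20.1, 15.8]), 1.1)
v5w (855, array([ 570.2, -205.3,   51.6]), 'dir', np.float64(3.0), array([22.6, 18.1]), 2.7) (871, array([ 570. , -290.6,   51.6]), 'dir', np.float64(0.2), array([23.4, 18.5]), 1.0)
w2 (513, array([ 550.8, -179.4,   51.7]), 'dir', np.float64(69.9), array([22.3, 18.1]), 69.9) (514, array([ 569.6, -290.5,   51.8]), 'dir', np.float64(0.3), array([21.8, 18.3]), 1.5)
```

The tab is now at -0.5° against the twin's 0.2°, up from 3.0° a moment ago. I turn a bit more to confirm the stop.

>>> drive_tool(rows="0 0 0 0 0 0.03 255;0 0 0 0 0 0.03 255;0 0 0 0 0 0 255;0 0 0 0 0 0 255")

```text
time: 13.63
position: [540.6, -206.9, 152.1]
eef_rot: [3.115, -0.403, 0.001]
force: [3.6, -4.5, -0.5]
opening: 29.8
grasp_force: 40.0
```

```bash
python3 m.py; python3 tab.py | head -2
```

```text
t 13.6333 pos [ 540.62 -206.92  152.07] yaw_y -104.75634726216084 tilt [ 0.0004 -0.0008]
shift [ 0.1 -0.2  0.1]
[ 3.61081902 -4.51869803 -0.47855896] [-1.20461428 -0.53362252  0.22639172] 1.260938106738539 0.30766342766582966
wrist open (858, array([ 570.3, -207.1,   51.6]), 'dir', np.float64(-0.6), array([18.1, 23.4]), 89.8) twin (896, array([ 570. , -290.6,   51.7]), 'dir', np.float64(0.2), array([18.3, 23.7]), 89.7)
scene open (61, array([ 571.1, -207.5,   54.8]), 'dir', np.float64(-1.4), array([15.6, 23.2]), 89.9) twin (64, array([ 570.9, -290.8,   55.4]), 'dir', np.float64(-0.2), array([23.5, 15.7]), 1.7)
```

The stop is confirmed: the torque rose to 0.23 N m and the tab didn't move. I ease off within the play and lift straight out.

>>> drive_tool(rows="0 0 0 0 0 -0.05 255;0 0 0 0 0 -0.05 255;0 0 0 0 0 0 255;0 0 -4 0 0 0 255;0 0 -4 0 0 0 255;0 0 -6 0 0 0 255;0 0 -15 0 0 0 255;0 0 -15 0 0 0 255;0 0 -20 0 0 0 255;0 0 -20 0 0 0 255;0 0 0 0 0 -0.12 255;0 0 0 0 0 -0.12 255;0 0 0 0 0 -0.12 255;0 0 0 0 0 -0.08 255;0 0 0 0 0 0 255;0 0 0 0 0 0 255;0 0 0 0 0 0 255")

```text
time: 15.15
position: [540.4, -206.4, 236.0]
eef_rot: [-3.111, -0.436, 0.0]
force: [0.1, -0.2, -1.9]
opening: 29.7
grasp_force: 40.0
```

```bash
python3 tab.py | head -2; cat > tip.py <<'E'
from h import *
to(652.7,212.2,234)
s=robot.sense(); p=np.array(s["position"]); r=R.from_rotvec(s["eef_rot"]).as_matrix()
for n in ("wrist","scene","side"):
    a=look(n); P=cloud(a).reshape(-1,3); e=(P-p)@r
    for lab,lo,hi,rad in (("blade",79,93,20),("ferrule/flange",27,46,30)):
        Q=e[(e[:,2]>lo)&(e[:,2]<hi)&(np.hypot(e[:,0],e[:,1])<rad)]
        if len(Q)<5: continue
        print(n,lab,len(Q),"tx",np.percentile(Q[:,0],[2,50,98]).round(1),"ty",np.percentile(Q[:,1],[2,50,98]).round(1))
    Q=e[(e[:,2]>60)&(e[:,2]<110)&(np.hypot(e[:,0],e[:,1])<25)]
    if len(Q): print("  lowest",np.percentile(Q[:,2],[98,100]))
E
python3 tip.py
```

```text
wrist open (480, array([ 570.2, -206.9,   51.6]), 'dir', np.float64(-0.3), array([22.6, 18.1]), 0.1) twin (453, array([ 569.9, -290.2,   51.7]), 'dir', np.float64(1.0), array([18.5, 23. ]), 89.5)
scene open (62, array([ 570.6, -207.6,   54.8]), 'dir', np.float64(-1.5), array([23.2, 15.6]), 0.7) twin (64, array([ 570.5, -290.8,   55.2]), 'dir', np.float64(-0.2), array([16. , 21.5]), 89.1)
t 15.25 pos [ 540.47 -206.55  235.99] yaw_y -74.0065304203375 tilt [-0.0001  0.0002]
shift [ 223.3 -371.6    2.1]
wrist blade 44 tx [10.9 11.1 11.5] ty [-2.5 -0.2  2. ]
wrist ferrule/flange 1259 tx [ 1.9 14.8 20.7] ty [-20.3  -0.6  19.6]
  lowest [94.94008461 95.55354757]
scene blade 27 tx [-10.4   9.7  12.7] ty [-3.1  0.8  2.2]
scene ferrule/flange 153 tx [-9.6 13.8 22.5] ty [-20.2   5.2  21.7]
  lowest [90.61171745 91.21594272]
side blade 78 tx [-15.   -8.    9.4] ty [-2.6  1.9  4.3]
side ferrule/flange 310 tx [-24.1 -15.7   8.8] ty [-17.3  10.1  21.8]
  lowest [94.65073054 96.08490087]
```

The driver hasn't shifted in the grip, and the tab stays closed. I carry it back to the rack.

>>> drive_tool(rows="15.9 -26.5 0 0 0 0 255;15.9 -26.5 0 0 0 0 255;15.9 -26.5 0 0 0 0 255;15.9 -26.5 0 0 0 0 255;15.9 -26.5 0 0 0 0 255;15.9 -26.5 0 0 0 0 255;15.9 -26.5 0 0 0 0 255;15.9 -26.5 0 0 0 0 255;15.9 -26.5 0 0 0 0 255;15.9 -26.5 0 0 0 0 255;15.9 -26.5 0 0 0 0 255;15.9 -26.5 0 0 0 0 255;15.9 -26.5 0 0 0 0 255;15.9 -26.5 0 0 0 0 255;0 0 0 0 0 0 255;0 0 0 0 0 0 255;0 0 0 0 0 0 255;0 0 0 0 0 0 255")

```text
time: 16.9
position: [651.6, 210.4, 236.1]
eef_rot: [3.111, 0.437, -0.0]
force: [0.5, 0.4, -0.8]
opening: 29.6
grasp_force: 40.0
```

```bash
python3 - <<'E'
from h import *
to(652.7,212.2,119.7)
for n in ("wrist","scene","side"):
    v=look(n,"r_"+n); C=cloud(v); P=C.reshape(-1,3); m=(abs(P[:,2]-85)<5)&(np.hypot(P[:,0]-652,P[:,1]-212)<60)
    Q=P[m]
    if len(Q)<50: print(n,len(Q)); continue
    # hole: largest empty circle near expected
    from scipy.spatial import cKDTree
    t=cKDTree(Q[:,:2]); g=np.stack(np.meshgrid(np.arange(640,666,.5),np.arange(200,226,.5)),-1).reshape(-1,2)
    d=t.query(g)[0]; i=d.argmax(); print(n,len(Q),"hole",g[d>d.max()-.5].mean(0),d.max())
E
```

```text
t 16.9 pos [651.61 210.39 236.05] yaw_y -73.99248726989151 tilt [-0.0001 -0.0002]
shift [  1.6  -1.5 116.4]
wrist 6633 hole [653.35714286 212.5       ] 15.632624791003115
scene 1168 hole [655.77777778 212.5       ] 14.725555970033888
side 968 hole [652.25 209.4 ] 14.416604451515498
```

The hole fits a radius of about 15.6 mm at (653.4,212.5), matching where the driver was picked up.

>>> drive_tool(rows="1.8 -1.5 0 0 0 0 255;0 0 18 0 0 0 255;0 0 18 0 0 0 255;0 0 18 0 0 0 255;0 0 18 0 0 0 255;0 0 16 0 0 0 255;0 0 10 0 0 0 255;0 0 6 0 0 0 255;0 0 5 0 0 0 255;0 0 4 0 0 0 255;0 0 2 0 0 0 255;0 0 0 0 0 0 255;0 0 0 0 0 0 255;0 0 0 0 0 0 255")

```text
time: 18.22
position: [653.1, 213.5, 121.5]
eef_rot: [3.111, 0.44, 0.001]
force: [-0.5, -0.1, -0.8]
opening: 29.3
grasp_force: 40.0
```

```bash
python3 - <<'E'
from h import *
to(652.8,212.2,119.7); print(robot.sense()["force"])
E
```

```text
t 18.2167 pos [653.1  213.52 121.51] yaw_y -73.90758010793084 tilt [0.0009 0.0001]
shift [-0.7  1.2  1.8]
[-0.47876881 -0.12456918 -0.84423477]
```

>>> drive_tool(rows="-0.4 0.8 1 0 0 0 255;0 0 0.8 0 0 0 255;0 0 0 0 0 0 255;0 0 0 0 0 0 255;0 0 0 0 0 0 0;0 0 0 0 0 0 0;0 0 0 0 0 0 0;0 0 0 0 0 0 0;0 0 0 0 0 0 0;0 0 0 0 0 0 0;0 0 0 0 0 0 0;0 0 0 0 0 0 0")

```text
time: 19.22
position: [652.7, 212.6, 119.1]
eef_rot: [3.111, 0.44, 0.0]
force: [0.8, -0.0, 0.2]
opening: 81.2
grasp_force: 0.0
```

>>> drive_tool(rows="0 0 0 0 0 0 0;0 0 0 0 0 0 0;0 0 -10 0 0 0 0;0 0 -20 0 0 0 0;0 0 -25 0 0 0 0;0 0 -25 0 0 0 0;0 0 -25 0 0 0 0;0 0 -25 0 0 0 0;0 0 -25 0 0 0 0;0 0 0 0 0 0 0;0 0 0 0 0 0 0;0 0 0 0 0 0 0;0 0 0 0 0 0 0")

```text
time: 20.3
position: [652.4, 212.5, 272.9]
eef_rot: [3.111, 0.44, -0.004]
force: [0.9, 0.5, -0.9]
opening: 88.2
grasp_force: 0.0
```

```bash
python3 - <<'E'
from h import *
s=robot.sense(); print(s["time"],s["position"],s["opening"],s["force"]); print(top("wrist"))
a=look("scene","f_s"); b=look("side","f_d")
cv2.imwrite("pics/f.png",np.hstack([cv2.resize(x[y0:y0+h,x0:x0+w,::-1],(400,400),interpolation=cv2.INTER_CUBIC) for x,(x0,y0,w,h) in ((a[0],(310,130,180,180)),(b[0],(830-640,120,220,220)))]))
E
python3 tab.py | sed -n 2p
```

```text
20.3 [652.39720952 212.51537862 272.85549558] 88.21227969983082 [ 0.89203358  0.48252046 -0.90220227]
(array([ 302,  218,   42,   42, 1649], dtype=int32), array([653.4, 212.8, 163.2]), ((652.5408325195312, 212.5731658935547), (29.846942901611328, 29.635154724121094), 16.998266220092773))
scene open (61, array([ 570.7, -207.7,   54.9]), 'dir', np.float64(-1.7), array([32.4, 19.5]), 13.1) twin (62, array([ 570. , -290.8,   55.2]), 'dir', np.float64(-0.2), array([59.7, 15.6]), 1.2)
```

View pics/f.png

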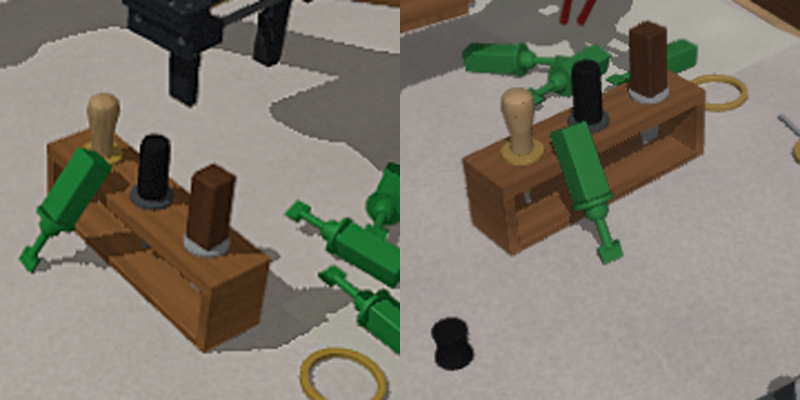

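The driver hangs upright in its own socket with its top at z≈163, the same as at the start. The tab is still closed and the gripper is clear, so I hand in.

```bash
python3 -c "
from cell import robot
print(robot.close_job())"
```

```text
the job is handed in; nothing more can be done
None
```

The open clamp screw is turned to its stop with its tab straight in over the movement, the square-handled screwdriver hangs back in its own socket, released, and the job was handed in at about 20 s.

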